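# Hold the disinfection lamp's key switch on

### The job

Switch on the dormitory's disinfection lamp from the grey control box on the desk: swing the steel latch lever clear of the cover, open the cover by its tab and leave it standing open, then take the key with the rectangular head from the wooden key stand. Push the key fully home into the key switch under the cover, jiggling it past the sticky pins if it catches, and turn it a quarter turn clockwise (seen from above) to its stop. The switch springs back when let go, so finish while still holding the key there in the gripper, and leave the round-headed key and the other things on the desk where they are.

Things in the scene. Friction and masses are not known exactly. Their poses are not given: they have to be found in the camera images.
- box: Grey steel control box, fixed, 150 mm (its x) by 190 mm (its y), rim 82 mm high. Origin: centre of its underside; z up, -x is its front (towards the robot). A flat panel lies 14 mm below the rim; in its middle is the key switch, a 36 mm square steel block whose top is 8 mm above the panel, 76 mm above the desk.
- keyhole (a point): Centre of the keyhole's mouth in the key switch's top face (box frame 0, 0, 76 mm), facing up; axes as the box. Fixed slot 7 mm (box x) by 14 mm (box y), 7 mm deep, 2.5 mm chamfer; below it the turning cylinder with a slot 6 by 13 mm, deeper than the blade. Two sticky spring pins, 16 and 24 mm below the mouth, resist the blade by 3 to 10 N: push on (up to 15 N) or jiggle a little in yaw.
- plug (a joint): Turn of the switch's cylinder, rad: 0 at rest (slot along box y), grows clockwise from above, stop at 1.57 (quarter turn). A spring drives it back: 0.02 N m at 0, 0.08 N m at the stop. The key has about 0.1 rad of play, so turn it about 0.2 rad past a quarter to reach the stop. Only a key fully home can turn; a turned key cannot be pulled out.
- latch (a joint): Swing of the latch lever about its upright pivot, rad: 0 = lever points along box +x, over the cover, blocking it; grows clockwise seen from above (the lever's end goes to box -y); from about 1.4 it is clear of the cover; stop at 2.0. Light friction (about 1 N at the post), stays where it is left.
- latch_pivot (a point): On the pivot axis of the latch lever, at the lever's underside, in front of the box (box frame -93, -50, 91.5 mm). The lever is a flat steel bar 14 mm wide, 5 mm thick, reaching 50 mm from the pivot and 12 mm behind it.
- latch_post (a point): On the upright round steel finger post near the lever's end, 14 mm in diameter, axis 40 mm from the pivot; the post stands 32 mm high on the bar and this point is 13 mm below its top (115.5 mm above the desk). z up.
- lid (a joint): Opening of the cover, rad: 0 = shut, 1.57 = upright, stop at 1.9. Hinge along box y at the far (+x) edge; the hinge is stiff and the cover stays at any angle; 2 to 3 N of lift at the tab.
- lid_hinge (a point): On the cover's hinge axis, middle of its length (box frame 75, 0, 82.5 mm). The cover is a flat plate, 150 by 190 mm, 8 mm thick, lying on the rim when shut.
- lid_tab (a point): Grip point in the cover's steel pull tab, which juts 34 mm forward from the cover's front edge; tab 20 mm wide (box y), 7 mm thick, in the plane of the cover. The point is 10 mm behind its free end: from the hinge point, 174 mm to the front, 40 mm to +y, 4 mm up when shut. Axes turn with the cover (those of the box when shut). Free space below.
- key: The key to use: rectangular black head 12 mm thick (key x), 34 mm wide (key y), 38 mm high; steel blade pointing down. Origin: tip of the blade; z up, to the head. From the tip: blade 5 by 12 mm for 25 mm (last 4 mm tapered), round neck 6 mm thick for 9 mm, then the head; 72 mm in all. Stands in the key stand, shoulder on its top. Same after half a turn about z.
- key_shoulder (a point): Centre of the underside of the key's head, 34 mm above the tip, axes as the key. It meets the keyhole's mouth when the key is fully home.
- stand: Wooden key stand, fixed, 44 mm (its x) by 150 mm (its y) by 38 mm high; origin under its centre. Two slots along its y, 40 mm to either side of the middle, hold the two keys upright, their x and y about parallel to the stand's; either key may be in either slot.
- spare_key: The other key, leave alone: same blade, round black head 36 mm across and 12 mm thick. Origin: tip of the blade.
- spray: White spray bottle with blue collar, 68 mm across, about 190 mm high, leave alone. Origin: centre of underside.
- mug: White mug, 80 mm across, 90 mm high, leave alone. Origin: centre of underside.
- jar: White jar of wipes, 64 mm across, 70 mm high, leave alone. Origin: centre of underside.
- tape: Roll of tape lying flat, 60 mm across, 20 mm high, leave alone. Origin: centre of underside.
- book: Grey book lying flat, 150 by 210 by 25 mm, leave alone. Origin: centre of underside.
- pencup: Dark steel pen cup, 72 mm across, 100 mm high, leave alone. Origin: centre of underside.
Not all that is in view belongs to the job. Leave any purple or turquoise look-alike of the key alone.

How it is judged (in metres and radians):
On the way, in this order (a step that is already met when the one before it is completed fails the run):
1. the latch lever is swung clear of the cover (value of joint latch above 1.4 rad), for 0.1 s.
2. the cover stands open (value of joint lid above 1.4 rad), for 0.2 s.
3. the rectangular-headed key is fully home in the key switch, not yet turned (z of key_shoulder in the frame of keyhole below 0.003 m and horizontal distance between key_shoulder and keyhole below 0.004 m and angle between key's own z axis and vertical below 0.12 rad and value of joint plug below 0.4 rad), for 0.1 s.
4. the key is turned a quarter clockwise (value of joint plug above 1.35 rad), for 0.3 s.
At the end, for the whole second after the job is handed in: Key fully home (shoulder within 3 mm of the switch face, centred within 4 mm, upright within 0.12 rad), plug turned above 1.35 rad and held there in the fingers (over 2 N); cover open above 1.3 rad, latch above 1.3 rad (z of key_shoulder in the frame of keyhole below 0.003 m and horizontal distance between key_shoulder and keyhole below 0.004 m and angle between key's own z axis and vertical below 0.12 rad and value of joint plug above 1.35 rad and contact force between the fingers and key above 2 N and value of joint each of lid, latch above 1.3 rad); the arm keeps its last pose, push and grip.
It fails at once if the spare key or another bystander is shifted by more than 30 mm (distance of any of spare_key, spray, mug, jar, tape, book, pencup from where it was at the start of the episode above 0.03 m).
It also fails if it takes over 72 s, if anything falls off the work surface, if the arm or the gripper's body presses on something with over 40 N, if the wrist force passes 120 N, or if a joint passes its speed limit or range.

### The arm

A 7-joint arm with a two-finger parallel gripper is mounted at the origin on the work surface. World frame = base frame: x ahead of the robot, y to its left, z up, the work surface at z = 0. Lengths are in mm, angles in rad, forces in N, time in s.
With the tool pointing down it reaches from about 400 to 925 mm from the base axis. Payload 4.1 kg.
Tool frame: the origin (TCP) lies at the very end of the fingers, on their centre line; the grasp point (between the pads) lies ctrl.hold_point_z behind it (ctrl.hold_point_z is the distance from the TCP to the grasp point, in mm); z points along the fingers, y is the line along which they close (so a half turn about z gives the same grasp; the last joint's range is limited). The gripper opens to 85 mm and grips with 20 to 120 N. Pads are 22 mm wide; open, the fingers measure 114 mm over their backs; the gripper's body (76 mm by 85 mm) begins 54 mm behind the grasp point. The pads swing forward as they close: fully open they stand 13 mm farther back than shut.
Start: joints at [-1.292, 0.398, 0.045, 1.537, -0.019, 1.207, -0.051], TCP at [239.751, 604.204, 231.347] pointing down, gripper open.
Joint ranges: [-2.82, 2.82], [-0.49, 2.23], [-1.37, 1.46], [0, 2.46], [-1.36, 4.5], [0.23, 2], [-2.94, 2.94]. Speed limits (rad/s): [2.57, 2.57, 3.14, 3.14, 3.14, 3.14, 3.14].

### API

Orientations are given as [roll, pitch, yaw] about the fixed x, y, z axes, in that order (R = Rz(yaw) Ry(pitch) Rx(roll)).
In Python, from workcell import ctrl gives the robot as it stands.
- The arm moves only by the shell command python3 -m creep 'ROWS' [FORCE]. ROWS is JSON, a list of rows, each a list of 7 numbers: the opening, from 0 (shut) to 1 (fully open), then the shift along the tool's x, y, z in units of 50 mm (1.0 is 50 mm), then the turn, a rotation vector about the tool's x, y, z in units of 5 degrees (1.0 is 5 degrees). In form: [[gripper, dx, dy, dz, rx, ry, rz], ...]. A call has 1 to 12 rows; each row shifts and turns the commanded pose from where the row before left it, along the tool's axes as they then stand; what a row does not reach is not made up. A row lasts 1/10 s, in which the tool goes at most 50 mm and 8.59 degrees, less where a joint would pass 70% of its speed; a pose out of reach is approached as far as the arm can. A call is refused whole if a number of a shift passes 1 or a number of a turn 1, either way. A call with a gripper value outside its range is refused whole. The fingers move at their own pace and stop on an object; FORCE is the grip in N (left out, the last holds). Time passes only in rows, so rows that do not move let the fingers close. It gives the time, the measured TCP pose, the force, the opening and the grip force at its end, in the units of the state.
- ctrl.state(): the state, without advancing time (a new reading comes with each control period).
- ctrl.camera(name): name is "scene" or "side" or "wrist"; returns a dict with "frame" (384x512x3 uint8, blue, green, red), "range_z" (384x512 float32, mm along the optical axis (not along the pixel's ray), 0 where there is no reading), "camera_matrix" (3x3 intrinsics, pixels), "k1" (the pictures are not rectified: a ray, as slopes to the right and down, at radius r is drawn at 1 + k1 r^2 times it, then the intrinsics apply), "camera_from_world" (4x4, takes a point from world to camera coordinates); the wrist camera has in their place "hand_eye" (4x4, takes a point from camera to tool coordinates, whose origin is the TCP and whose axes are the flange's). Camera axes: x right, y down, z forward; pixel columns grow to the right and rows downward; lengths in mm; the calibration is good to about 2 mm. A picture is of the moment at which its call begins: read the wrist's pose just before it.
- ctrl.close_job(): hands the job in; it is judged then, once.
The state is a dict: "clock": time; "joint_positions": joint angles; "qvel": joint speeds; "tau": joint torques, N m; "tcp_pos": TCP position; "ee_rot": TCP orientation; "wrist_force": force on the tool from outside, world axes, zero at the start; "ft_torque": the same for the moment, N m; "grip_width": finger opening in mm; "finger_force": force on a finger pad.
Only numpy, scipy, OpenCV 4.12 (cv2) and the standard library are available. Lean on these libraries where they do the work, as an engineer would, in place of code of your own. Each camera call takes 0.05 s, during which the arm holds its last target. There are 200 camera calls.

## Working session

There is one attempt and no reset: what is moved stays moved. The work goes in short steps, Python scripts to look and compute and a shell command to move; the robot and the scene stay as the last step left them, time stands still between calls to the robot, and variables do not carry over. Pictures are saved under pics/ and viewed, at most 10 in all, crops included, and the job is handed in when it is done.

```bash
mkdir -p pics; ls
cat > h.py <<'E'
import numpy as np, cv2
from workcell import ctrl
from scipy.spatial.transform import Rotation as R
def T_tool():
    s=ctrl.state(); T=np.eye(4); T[:3,:3]=R.from_euler('xyz',s['ee_rot']).as_matrix(); T[:3,3]=s['tcp_pos']; return T
def cam(name):
    T=T_tool(); c=ctrl.camera(name)
    c['wfc']=T@np.array(c['hand_eye']) if name=='wrist' else np.linalg.inv(c['camera_from_world'])
    return c
def rays(c,uv):
    uv=np.asarray(uv,float).reshape(-1,1,2)
    return cv2.undistortPoints(uv,np.array(c['camera_matrix']),np.array([c['k1'],0,0,0.])).reshape(-1,2)
def plane(c,uv,z):
    d=np.c_[rays(c,uv),np.ones(len(np.reshape(uv,(-1,2))))]@c['wfc'][:3,:3].T; o=c['wfc'][:3,3]
    return o+d*((z-o[2])/d[:,2])[:,None]
def cloud(c):
    h,w=c['range_z'].shape; v,u=np.mgrid[:h,:w]
    r=rays(c,np.stack([u,v],-1)); z=c['range_z'].reshape(-1,1)
    p=np.c_[r*z,z]@c['wfc'][:3,:3].T+c['wfc'][:3,3]; p[z[:,0]==0]=np.nan
    return p.reshape(h,w,3)
def tooldelta(target):
    T=T_tool(); return T[:3,:3].T@(np.array(target)-T[:3,3])
E
python3 - <<'E'
from h import *
s=ctrl.state(); print(s, ctrl.hold_point_z)
a=cam('scene');b=cam('side')
for n,c in(('scene',a),('side',b)):
    print(n,c['wfc'].round(2).tolist(),c['k1'])
    cv2.imwrite(f'pics/{n}0.png',c['frame'])
E
```

```text
pics
{'clock': 0.0, 'joint_positions': array([-1.29203318,  0.39922483,  0.04506271,  1.53786987, -0.01871608,
        1.20689373, -0.050677  ]), 'qvel': array([ 0.0012363 ,  0.00168537, -0.00011123, -0.00227862,  0.00091368,
        0.00148645, -0.00064701]), 'tau': array([-6.09831750e-04, -4.75124788e+01,  1.36447258e+00, -2.54231250e+01,
        1.16214092e-02,  9.14701988e-03, -1.55842127e-05]), 'tcp_pos': array([239.50683333, 603.58895818, 230.24733016]), 'ee_rot': array([-3.13962350e+00,  1.33809633e-04,  2.76393257e+00]), 'wrist_force': array([ 0.63588629,  0.46230289, -0.38020662]), 'ft_torque': array([ 0.05342407, -0.04736658,  0.00428698]), 'finger_force': 0.0, 'grip_width': 85.48718786911688} 18.700000000000003
scene [[-0.48, 0.7, -0.53, 1229.07], [0.88, 0.37, -0.3, 354.31], [-0.01, -0.61, -0.79, 1104.33], [0.0, 0.0, 0.0, 1.0]] 0.015706317998336775
side [[0.93, -0.18, 0.31, 143.61], [-0.36, -0.47, 0.81, -1093.57], [-0.0, -0.86, -0.5, 804.45], [0.0, 0.0, 0.0, 1.0]] -0.08184543949875589
```

View pics/scene0.png

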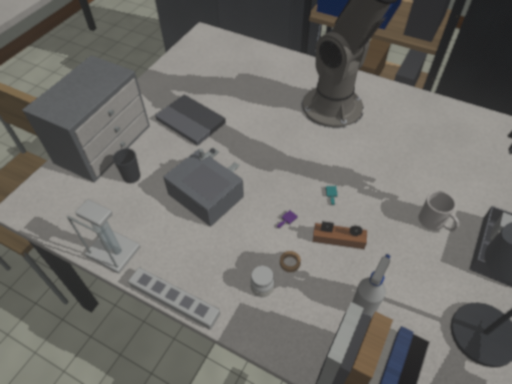

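View pics/side0.png

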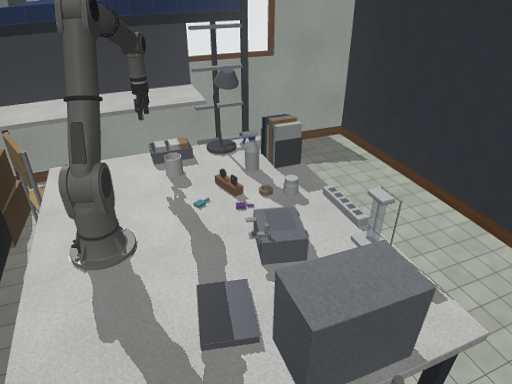

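The scene view shows the box at about (205,188), its latch and tab at (205,153), and the stand at (340,236). Two black key heads are on the stand at (327,228) and (355,231). The purple key (288,217) and turquoise key (331,192) lie loose and are decoys.

Run:
```python
from h import *
for n in('scene','side'):
    c=cam(n);p=cloud(c);z=p[...,2]
    f=c['frame']; hsv=cv2.cvtColor(f,cv2.COLOR_BGR2HSV)
    reg=np.zeros(z.shape,bool)
    if n=='scene': reg[140:225,155:250]=1
    else: reg[195:265,235:315]=1
    m=reg&(z>84)&(z<97); q=p[m]
    k,l,st,ce=cv2.connectedComponentsWithStats(m.astype(np.uint8)); i=1+st[1:,4].argmax(); q=p[l==i]
    print(n,'lid',st[i],np.nanmedian(q,0).round(1),cv2.minAreaRect(q[:,:2].astype(np.float32)))
    m=reg&(z>100)&(z<140); print('post',m.sum(),np.median(p[m],0).round(1),p[m].max(0).round(1))
    # stand: brown
    reg[:]=0
    if n=='scene': reg[215:255,305:375]=1
    else: reg[165:200,205:250]=1
    mm=reg&(hsv[...,1]>90)&(z>33)&(z<43); q=p[mm]
    print('stand',mm.sum(),q.mean(0).round(1),cv2.minAreaRect(q[:,:2].astype(np.float32)))
    mm=(reg&(z>46)).astype(np.uint8); k,l,st,ce=cv2.connectedComponentsWithStats(mm)
    for i in range(1,k):
        if st[i,4]>8: print('head',st[i],p[l==i].mean(0).round(1),p[l==i].max(0).round(1),p[l==i].min(0).round(1))
    A=f[145:260,160:380] if n=='scene' else f[160:280,180:320]
    cv2.imwrite(f'pics/{n}c.png',cv2.resize(A,None,fx=(3.6 if n=='scene' else 5),fy=(3.6 if n=='scene' else 5),interpolation=cv2.INTER_CUBIC)[:600,:800])
```

```text
scene lid [ 164  148   79   63 2593] [ 578.2 -186.1   90.2] ((560.992431640625, -190.0335235595703), (194.24880981445312, 189.76718139648438), 77.1067123413086)
post 48 [ 513.9 -231.3  116.8] [ 518.3 -213.1  131. ]
stand 490 [535.1 238.6  37.7] ((531.8328857421875, 236.79885864257812), (44.23780822753906, 144.90435791015625), 18.86011505126953)
head [321 221  13  12 110] [544.7 199.9  66.2] [553.2 216.4  80.2] [531.6 182.   46.7]
head [349 226  14  10 108] [519.4 275.5  65.7] [528.  292.4  80.3] [506.8 257.6  46.7]
side lid [ 246  206   63   38 1637] [ 569.6 -208.9   91.8] ((560.7125244140625, -193.09323120117188), (194.3562774658203, 188.89678955078125), 76.71037292480469)
post 50 [ 507.1 -240.6  113.3] [ 515.  -217.4  132.4]
stand 106 [524.8 221.   39.4] ((527.9658813476562, 229.78834533691406), (41.64452362060547, 145.04270935058594), 18.268796920776367)
head [220 168   7   9  44] [515.7 266.9  65.2] [528.2 287.7  81. ] [505.8 250.2  46.9]
head [231 175   7   9  50] [541.  191.4  64.2] [554.1 211.3  80.4] [533.4 175.3  46.7]
```

View pics/scenec.png

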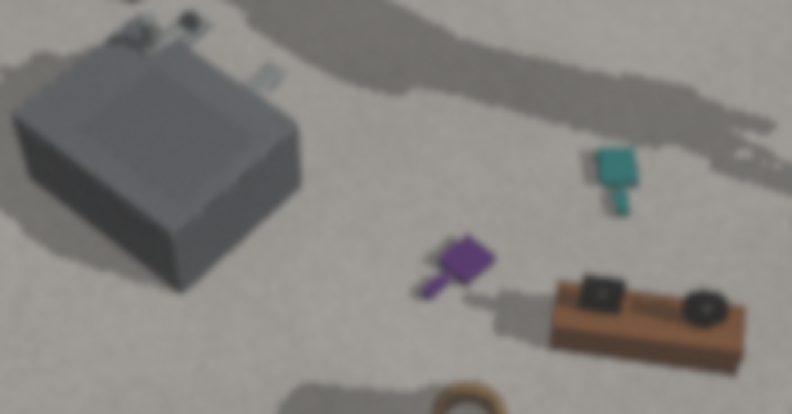

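The enlarged crop settles which key to take. The rectangular head is at crop (602,293), which is scene (327,226), and the round one is at crop (705,307), scene (356,230). The loose purple and turquoise ones are look-alikes. The post is at crop (190,20) and the tab at (268,78).

Run:
```python
from h import *
P=[]
for n,(r0,r1,c0,c1) in (('scene',(140,225,155,250)),('side',(195,265,235,315))):
    c=cam(n);p=cloud(c);reg=np.zeros(p.shape[:2],np.uint8);reg[r0:r1,c0:c1]=1
    m=(reg>0)&(p[...,2]>84)&(p[...,2]<97)
    a=np.radians(-13.1); X=np.array([np.cos(a),np.sin(a)]);Y=np.array([-X[1],X[0]])
    q=p[m]; x=q[:,:2]@X; y=q[:,:2]@Y
    # far edge & side edges restricted away from tab/latch
    xm=x.max()-75
    s=abs(x-xm)<60
    for t in np.linspace(-60,60,7):
        k=abs(x-xm-t)<6; print(n,int(t),y[k].min().round(1),y[k].max().round(1))
    for t in np.linspace(-80,80,9):
        yc=(y[s].min()+y[s].max())/2; k=abs(y-yc-t)<6; print('   ',int(t),x[k].min().round(1),x[k].max().round(1))
    ctr=xm*X+yc*Y; print('centre',ctr.round(1))
    m=(reg>0)&(p[...,2]>100)&(p[...,2]<140)
    d=p[m][:,:2]-ctr; print('post in box',np.median(d@X),np.median(d@Y))
```

```text
scene -60 -155.9 36.7
scene -40 -149.8 38.2
scene -20 -152.3 37.1
scene 0 -150.6 37.9
scene 20 -152.7 38.3
scene 40 -153.8 37.7
scene 60 -153.0 38.5
    -80 540.7 677.8
    -60 494.5 684.2
    -40 495.2 681.4
    -20 529.0 678.8
    0 530.3 678.9
    20 528.5 678.4
    40 494.3 677.5
    60 529.1 683.7
    80 527.8 679.2
centre [ 580.1 -195.3]
post in box -56.462877314845386 -51.21925938665967
side -60 -156.5 29.1
side -40 -158.1 31.5
side -20 -156.6 28.7
side 0 -158.3 32.3
side 20 -157.2 31.0
side 40 -157.1 36.7
side 60 -157.2 31.8
    -80 529.8 682.0
    -60 497.6 683.4
    -40 497.0 678.9
    -20 529.2 677.5
    0 529.1 677.9
    20 530.8 678.6
    40 496.5 677.5
    60 529.9 682.7
    80 529.0 677.2
centre [ 579.5 -198. ]
post in box -60.37543424592931 -57.09966826322206
```

```bash
python3 -m creep '[[1,0,0,-0.4,0,0,0],[1,0,-0.8,0,0,0,0],[1,0,-0.8,0,0,0,0],[1,0,-0.8,0,0,0,0],[1,0,-0.8,0,0,0,0]]'; python3 -c "
from workcell import ctrl;s=ctrl.state();print(s['joint_positions'],s['tcp_pos'],s['ee_rot'])"
```

```text
clock: 0.8
tcp_pos: [180.2, 453.9, 251.2]
ee_rot: [3.142, 0.0, 2.764]
wrist_force: [0.2, 0.0, 1.3]
grip_width: 85.6
finger_force: 0.0
[-1.31279289  0.09174835  0.03447853  1.8846479  -0.00338611  1.16519662
 -0.0840683 ] [180.17322853 453.93667046 251.19891937] [3.14153276e+00 4.19553157e-05 2.76385141e+00]
```

```bash
python3 -m creep '[[1,-0.9,-0.3,0,0,0,0],[1,-0.9,-0.3,0,0,0,0],[1,-0.9,-0.3,0,0,0,0],[1,-0.9,-0.3,0,0,0,0],[1,-0.9,-0.3,0,0,0,0],[1,-0.9,-0.3,0,0,0,0],[1,-0.9,-0.3,0,0,0,0],[1,-0.9,-0.3,0,0,0,0]]' >/dev/null; python3 -m creep '[[1,-0.45,-0.8,0,0,0,0],[1,-0.45,-0.8,0,0,0,0],[1,-0.45,-0.8,0,0,0,0],[1,-0.45,-0.8,0,0,0,0],[1,-0.45,-0.8,0,0,0,0],[1,-0.45,-0.8,0,0,0,0],[1,-0.45,-0.8,0,0,0,0],[1,-0.45,-0.8,0,0,0,0],[1,0,0,0,0,0,-0.9],[1,0,0,0,0,0,-0.8],[1,0,0,0,0,0,0]]'
cat >> h.py <<'E'
a=np.radians(-13.1); BX=np.array([np.cos(a),np.sin(a),0]);BY=np.array([-BX[1],BX[0],0]); BC=np.array([574.7,-195.3,0])
def box(x,y,z): return BC+BX*x+BY*y+[0,0,z]
def inbox(p): d=np.asarray(p)-BC; return np.stack([d@BX,d@BY,d[...,2]],-1)
E
python3 - <<'E'
from h import *
s=ctrl.state();print(s['joint_positions'].round(2))
c=cam('wrist');print(np.array(c['hand_eye']).round(2).tolist());f=c['frame'].copy()
K=np.array(c['camera_matrix']);Tc=np.linalg.inv(c['wfc'])
for q in [(-53,-50,128.5),(-99,40,90.5),(-75,95,90.5),(-75,-95,90.5),(75,95,90.5),(75,-95,90.5)]:
    p=Tc@np.r_[box(*q),1]; x=p[:2]/p[2]; x=x*(1+c['k1']*(x@x)); u=K@np.r_[x,1]; cv2.circle(f,tuple(int(t) for t in u[:2]),3,(0,0,255),1) if p[2]>0 else 0
cv2.imwrite('pics/w1.png',f)
p=cloud(c);m=(p[...,2]>100)&(p[...,2]<140);print(m.sum(),inbox(p[m]).mean(0),np.ptp(inbox(p[m]),0))
E
```

```text
clock: 2.7
tcp_pos: [520.3, -153.1, 251.2]
ee_rot: [3.141, -0.0, 2.911]
wrist_force: [0.7, 0.8, 0.1]
grip_width: 85.5
finger_force: 0.0
[-0.34  0.23  0.64  1.78 -0.15  1.18  1.69]
[[-0.0, -0.95, -0.31, 79.37], [1.0, -0.0, -0.0, 1.18], [0.0, -0.31, 0.95, -142.65], [0.0, 0.0, 0.0, 1.0]]
511 [-50.05296926 -65.5440808  116.9072005 ] [197.88287776 197.49823797  30.33339077]
```

View pics/w1.png

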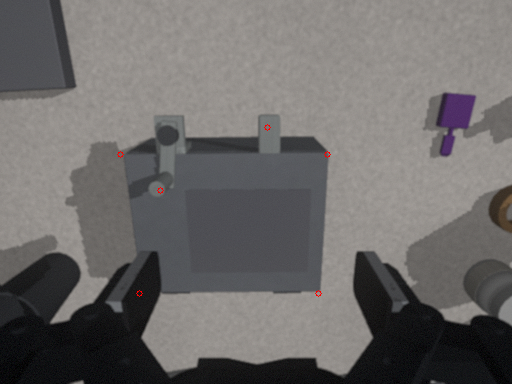

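The wrist view shows the box with the post top at about (157,190), the pivot bolt at (168,133) and the tab at (268,130). The predicted markers fall within about 4 px, so the box estimate will do.

Run:
```python
from h import *
print((tooldelta(box(-53,-52,140))/50).round(2))
```

```text
[-0.2  -1.62  2.22]
```

```bash
python3 -m creep '[[0.5,-0.1,-0.8,0,0,0,0],[0.5,-0.1,-0.82,0,0,0,0],[0.5,0,0,0.8,0,0,0],[0.5,0,0,0.8,0,0,0],[0.5,0,0,0.62,0,0,0],[0.5,0,0,0,0,0,0]]' 20
python3 - <<'E'
from h import *
c=cam('wrist');cv2.imwrite('pics/w2.png',c['frame']);print((tooldelta(box(-53,-52,100))/50).round(2))
p=cloud(c);b=inbox(p);m=(p[...,2]>118)&(p[...,2]<131)&(abs(b[...,0]+53)<14)&(abs(b[...,1]+52)<13);print(m.sum(),b[m].mean(0),np.ptp(b[m],0))
E
```

```text
clock: 3.35
tcp_pos: [508.7, -231.6, 136.3]
ee_rot: [3.141, -0.009, 2.912]
wrist_force: [-0.0, -0.5, -0.1]
grip_width: 42.7
finger_force: 0.0
[-0.02 -0.02  0.78]
734 [-55.83677392 -53.63285503 126.91508937] [14.03906965 13.6685204  12.1573127 ]
```

View pics/w2.png

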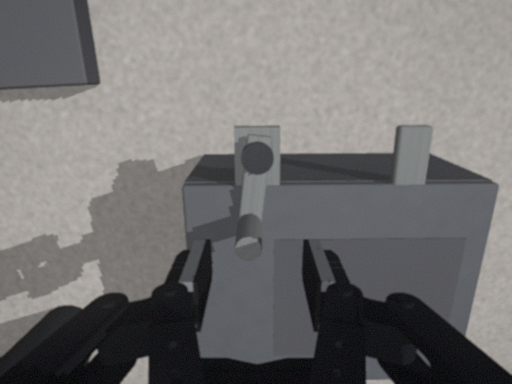

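The close view shows the post (248,240) between the fingers, with the lever pointing back from its pivot (257,157). Now I grip the post and swing it.

```bash
python3 -m creep '[[0.5,0.05,-0.05,0.4,0,0,0],[0.5,0,0,0.4,0,0,0],[0,0,0,0,0,0,0],[0,0,0,0,0,0,0],[0,0,0,0,0,0,0],[0,0,0,0,0,0,0]]' 20
python3 -m creep '[[0,0.02,-0.2,0,0,0,0],[0,0.07,-0.19,0,0,0,0],[0,0.12,-0.16,0,0,0,0],[0,0.15,-0.13,0,0,0,0],[0,0.18,-0.09,0,0,0,0],[0,0.2,-0.04,0,0,0,0],[0,0.2,0.01,0,0,0,0],[0,0,0,0,0,0,0]]'
```

```text
clock: 4.0
tcp_pos: [510.1, -236.1, 102.1]
ee_rot: [3.142, 0.003, 2.912]
wrist_force: [-0.5, 0.7, 2.9]
grip_width: 13.0
finger_force: 21.0
clock: 4.8
tcp_pos: [459.6, -258.1, 101.9]
ee_rot: [3.132, 0.008, 2.915]
wrist_force: [8.1, 11.4, 2.6]
grip_width: 12.5
finger_force: 19.6
```

```bash
python3 -m creep '[[0,0.15,0.12,0,0,0,0],[0,0,0,0,0,0,0]]';python3 -m creep '[[0.3,0,0,0,0,0,0],[0.3,0,0,0,0,0,0],[0.3,0,0,-0.7,0,0,0],[0.3,0,0,-0.8,0,0,0],[0.3,0,0,0,0,0,0]]'
python3 - <<'E'
from h import *
c=cam('wrist');cv2.imwrite('pics/w3.png',c['frame']);print((tooldelta(box(-100,40,180))/50).round(2))
p=cloud(c);b=inbox(p);m=(p[...,2]>118)&(p[...,2]<131)&(abs(b[...,0]+105)<30)&(abs(b[...,1]+85)<23);print(m.sum(),b[m].mean(0),np.ptp(b[m],0))
m=(p[...,2]>84)&(p[...,2]<95)&(abs(b[...,0]+96)<16)&(abs(b[...,1]-40)<16);print('tab',m.sum(),b[m].mean(0),np.ptp(b[m],0),b[m].min(0))
E
```

```text
clock: 5.0
tcp_pos: [458.6, -257.2, 103.0]
ee_rot: [-3.139, 0.022, 2.915]
wrist_force: [18.6, -2.1, -11.7]
grip_width: 12.3
finger_force: 26.6
clock: 5.5
tcp_pos: [450.1, -259.0, 179.9]
ee_rot: [-3.141, 0.009, 2.911]
wrist_force: [0.7, -0.6, -0.3]
grip_width: 25.4
finger_force: 0.0
[-0.16  2.59 -0.05]
465 [-111.85772217  -85.59421746  127.10666112] [14.18660614 13.42743683 12.40487156]
tab 1164 [-96.17265585  39.52198741  89.43668868] [30.73993865 21.09455475  7.51536233] [-110.75533319   30.19961144   84.07425349]
```

View pics/w3.png

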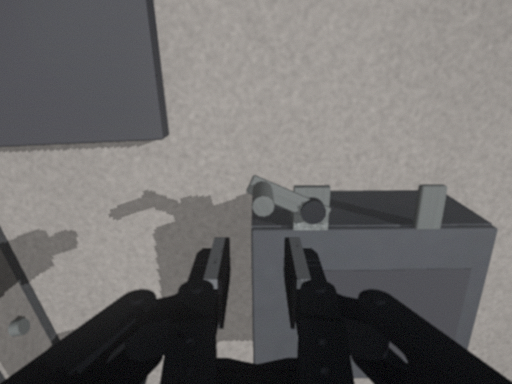

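The latch now measures about 2.0 rad: post at (262,200), pivot at (312,210), with the cover clear. The tab is at (431,205), measured at box (-96, 39.5), as expected. Next I grip the tab.

```bash
python3 -m creep '[[0.5,-0.05,0.65,0,0,0,0],[0.5,-0.05,0.65,0,0,0,0],[0.5,-0.04,0.65,0,0,0,0],[0.5,0,0.63,0,0,0,0],[0.5,0,0,0.75,0,0,0],[0.5,0,0,0.75,0,0,0],[0.5,0,0,0.7,0,0,0],[0,0,0,0,0,0,0],[0,0,0,0,0,0,0],[0,0,0,0,0,0,0],[0,0,0,0,0,0,0]]' 30
python3 - <<'E'
from h import *
print(inbox(T_tool()[:3,3]))
E
```

```text
clock: 6.65
tcp_pos: [481.5, -132.7, 65.7]
ee_rot: [3.141, -0.004, 2.911]
wrist_force: [-5.4, -0.4, -3.3]
grip_width: 19.3
finger_force: 29.3
[-104.93503721   39.89540714   65.7058283 ]
```

```bash
python3 -m creep '[[0,-0.03,0,-0.36,0,0,0],[0,-0.06,0,-0.355,0,0,0],[0,-0.1,0,-0.345,0,0,0],[0,-0.13,0,-0.335,0,0,0],[0,-0.16,0,-0.32,0,0,0],[0,-0.195,0,-0.3,0,0,0],[0,-0.225,0,-0.28,0,0,0],[0,-0.25,0,-0.255,0,0,0],[0,-0.275,0,-0.23,0,0,0]]'
python3 - <<'E'
from h import *
print(inbox(T_tool()[:3,3]))
E
```

```text
clock: 7.55
tcp_pos: [553.9, -149.1, 206.1]
ee_rot: [3.141, 0.002, 2.912]
wrist_force: [1.5, -1.0, -8.8]
grip_width: 19.3
finger_force: 29.8
[-30.72673889  40.28889684 206.13571647]
```

```bash
python3 -m creep '[[0,-0.295,0,-0.2,0,0,0],[0,-0.315,0,-0.17,0,0,0],[0,-0.33,0,-0.14,0,0,0],[0,-0.345,0,-0.105,0,0,0],[0,-0.35,0,-0.07,0,0,0],[0,-0.355,0,-0.035,0,0,0],[0,-0.36,0,0,0,0,0],[0,-0.36,0,0.035,0,0,0],[0,0,0,0,0,0,0]]'
python3 - <<'E'
from h import *
print(inbox(T_tool()[:3,3]))
E
```

```text
clock: 8.45
tcp_pos: [686.8, -179.3, 239.3]
ee_rot: [-3.141, 0.002, 2.913]
wrist_force: [-0.6, 1.0, -3.6]
grip_width: 18.8
finger_force: 29.8
[105.55471852  40.99979038 239.32783318]
```

```bash
python3 -m creep '[[0.4,0,0,0,0,0,0],[0.4,0,0,0,0,0,0],[0.5,0,0,-0.5,0,0,0],[0.5,0,0,-0.7,0,0,0],[0.5,0.7,0,0,0,0,1],[0.5,0.7,0,0,0,0,1],[0.5,0,0,0,0,0,1],[0.5,0,0,0,0,0,1],[0.5,0,0,0,0,0,1],[0.5,0,0,0,0,0,1],[0.5,0,0,0,0,0,1],[0.5,0,0,0,0,0,1]]'
python3 -m creep '[[0.8,0,0,0,0,0,1],[0.8,0,0,0,0,0,1],[0.8,0,0,0,0,0,1],[0.8,0,0,0,0,0,0.65],[0.8,0,0,0,0,0,0]]'
python3 - <<'E'
from h import *
print((tooldelta([541,197,200])/50).round(2))
print(ctrl.state()['joint_positions'].round(2))
c=cam('scene');p=cloud(c);b=inbox(p);z=b[...,2]
m=(z>120)&(z<225)&(abs(b[...,0]-90)<45)&(abs(b[...,1])<90);q=b[m];print(m.sum(),np.polyfit(q[:,2],q[:,0],1))
E
```

```text
clock: 9.65
tcp_pos: [617.9, -160.8, 300.1]
ee_rot: [3.139, 0.001, 2.21]
wrist_force: [-0.1, 0.9, 0.3]
grip_width: 42.9
finger_force: 0.0
clock: 10.15
tcp_pos: [617.9, -160.7, 299.8]
ee_rot: [3.139, 0.001, 1.895]
wrist_force: [-0.7, 0.1, -0.2]
grip_width: 68.3
finger_force: 0.0
[7.27 0.82 1.99]
[-0.41  0.45  0.86  1.49 -0.34  1.36  0.8 ]
573 [ 0.15173869 69.99403226]
```

The cover stands at about 1.72 rad. Now I go above the rectangular key.

```bash
python3 -m creep '[[0.6,0.91,0.1,0,0,0,0],[0.6,0.91,0.1,0,0,0,0],[0.6,0.91,0.1,0,0,0,0],[0.6,0.91,0.1,0,0,0,0],[0.6,0.91,0.1,0,0,0,0],[0.6,0.91,0.1,0,0,0,0],[0.6,0.91,0.1,0.2,0,0,0],[0.6,0.91,0.1,0.2,0,0,0],[0.6,0,0,0.8,0,0,0],[0.6,0,0,0.8,0,0,0],[0.6,0,0,0.8,0,0,0],[0.6,0,0,0.2,0,0,0]]'
python3 - <<'E'
from h import *
c=cam('wrist');cv2.imwrite('pics/w4.png',c['frame'])
p=cloud(c);m=((p[...,2]>70)&(p[...,2]<80)&(abs(p[...,0]-540)<60)&(abs(p[...,1]-215)<110)).astype(np.uint8)
k,l,st,ce=cv2.connectedComponentsWithStats(m)
for i in range(1,k):
    if st[i,4]>40:
        q=p[l==i]; print(st[i],ce[i].round(),q.mean(0).round(1),cv2.minAreaRect(q[:,:2].astype(np.float32)))
m=(p[...,2]>33)&(p[...,2]<41)&(abs(p[...,0]-535)<60)&(abs(p[...,1]-230)<100);print('stand',cv2.minAreaRect(p[m][:,:2].astype(np.float32)))
E
```

```text
clock: 11.4
tcp_pos: [536.7, 196.6, 145.1]
ee_rot: [-3.135, 0.0, 1.897]
wrist_force: [0.8, -0.2, 0.6]
grip_width: 51.4
finger_force: 0.0
[255  51  21  51 928] [265.  76.] [516.  275.7  74.7] ((515.97216796875, 275.29327392578125), (12.158303260803223, 29.33185386657715), 18.959938049316406)
[255 175  18  49 858] [263. 199.] [540.6 200.9  75.6] ((540.9879760742188, 200.06338500976562), (11.66280460357666, 33.129295349121094), 18.629493713378906)
stand ((528.6267700195312, 237.2086181640625), (44.354217529296875, 150.04647827148438), 18.16629409790039)
```

View pics/w4.png

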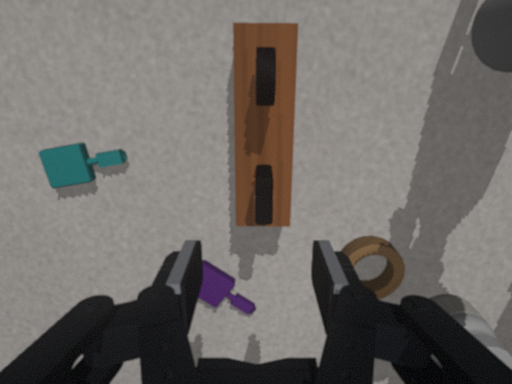

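The wrist view shows two heads. The nearer, at (263,195), is 33 mm wide and flat-topped, which fits the rectangular key. The far one, at (265,76), is the round spare. The key stands at (541, 200).

Run:
```python
from h import *
print((tooldelta([541,200,42])/50).round(3))
```

```text
[0.043 0.101 2.074]
```

```bash
python3 -m creep '[[0.6,0.04,0.1,0.5,0,0,0],[0.6,0,0,0.6,0,0,0],[0.6,0,0,0.5,0,0,0],[0.6,0,0,0.4,0,0,0],[0.6,0,0,0,0,0,0]]' 20; python3 -m creep '[[0,0,0,0,0,0,0],[0,0,0,0,0,0,0],[0,0,0,0,0,0,0],[0,0,0,0,0,0,0],[0,0,0,0,0,0,0],[0,0,0,0,0,0,0]]' 60
```

```text
clock: 11.95
tcp_pos: [543.6, 200.8, 48.4]
ee_rot: [-3.14, -0.0, 1.896]
wrist_force: [-0.9, 0.3, 1.2]
grip_width: 51.4
finger_force: 0.0
clock: 12.55
tcp_pos: [542.2, 200.1, 50.0]
ee_rot: [-3.138, -0.002, 1.896]
wrist_force: [-6.6, -2.1, 8.7]
grip_width: 10.7
finger_force: 60.0
```

The grip sits a little high, so I open, go 7 mm lower and regrip.

```bash
python3 -m creep '[[0.4,0,0,0,0,0,0],[0.4,0,0,0,0,0,0],[0.4,0,-0.03,0.1,0,0,0],[0.4,0,0,0,0,0,0]]' 20; python3 -m creep '[[0,0,0,0,0,0,0],[0,0,0,0,0,0,0],[0,0,0,0,0,0,0],[0,0,0,0,0,0,0],[0,0,0,0,0,0,0]]' 60
```

```text
clock: 12.95
tcp_pos: [542.1, 200.3, 43.1]
ee_rot: [-3.141, -0.0, 1.896]
wrist_force: [-0.3, -0.5, -0.1]
grip_width: 33.9
finger_force: 0.0
clock: 13.45
tcp_pos: [541.8, 200.0, 43.5]
ee_rot: [-3.14, -0.0, 1.895]
wrist_force: [-2.9, -1.0, 4.4]
grip_width: 11.0
finger_force: 58.8
```

```bash
python3 -m creep '[[0,0,0,-0.3,0,0,0],[0,0,0,-0.5,0,0,0],[0,0,0,-0.7,0,0,0],[0,0,0,-0.8,0,0,0],[0,0,0,-0.8,0,0,0],[0,0,0,0,0,0,0.9],[0,0,0,0,0,0,0.9],[0,0,0,0,0,0,0.9],[0,0,0,0,0,0,0.9],[0,0,0,0,0,0,0.9],[0,0,0,0,0,0,0.9],[0,0,0,0,0,0,0.94]]'
python3 - <<'E'
from h import *
s=ctrl.state();print(s['joint_positions'].round(2),s['finger_force'],s['grip_width'])
print((tooldelta(box(0,0,195))/50).round(2))
# switch from scene camera
c=cam('scene');p=cloud(c);b=inbox(p)
m=(b[...,2]>72.5)&(b[...,2]<80)&(abs(b[...,0])<40)&(abs(b[...,1])<40);print(m.sum(),b[m].mean(0),cv2.minAreaRect(b[m][:,:2].astype(np.float32)))
m=(b[...,2]>60)&(b[...,2]<72)&(abs(b[...,0])<80)&(abs(b[...,1])<100);print(m.sum(),b[m].mean(0),cv2.minAreaRect(b[m][:,:2].astype(np.float32)))
E
```

```text
clock: 14.65
tcp_pos: [543.6, 200.5, 199.8]
ee_rot: [3.139, -0.002, 1.339]
wrist_force: [0.2, 0.2, -0.9]
grip_width: 11.2
finger_force: 58.4
[-1.12  0.43  0.91  1.77 -0.37  1.12 -0.32] 58.36637020111084 11.241608895748975
[-7.56  2.42  0.09]
105 [ 0.12084509  2.14882194 75.44696718] ((-4.984140396118164, -0.2609405517578125), (81.44707489013672, 51.41813659667969), 79.73274230957031)
1513 [-17.0238177   12.35853895  67.52529047] ((1.0839996337890625, 2.6448593139648438), (150.49368286132812, 194.05870056152344), 0.30878591537475586)
```

```bash
python3 -m creep '[[0,-0.8,0.3,0,0,0,0],[0,-0.8,0.3,0,0,0,0],[0,-0.8,0.3,0,0,0,0],[0,-0.8,0.3,0,0,0,0],[0,-0.8,0.3,0,0,0,0],[0,-0.8,0.3,0,0,0,0],[0,-0.8,0.3,0,0,0,0],[0,-0.8,0.3,0,0,0,0],[0,0,0,0,0,0,0],[0,0,0,0,0,0,0]]'
python3 - <<'E'
from h import *
print((tooldelta(box(0,0,195))/50).round(2))
c=cam('wrist');f=c['frame'].copy()
K=np.array(c['camera_matrix']);Tc=np.linalg.inv(c['wfc'])
for q in [(18,18,76),(-18,18,76),(18,-18,76),(-18,-18,76),(0,0,76),(-75,95,82),(75,95,82)]:
    p=Tc@np.r_[box(*q),1]; x=p[:2]/p[2]; x=x*(1+c['k1']*(x@x)); u=K@np.r_[x,1]; print(q,u[:2].round()); cv2.circle(f,tuple(int(t) for t in u[:2]),2,(0,0,255),1)
cv2.imwrite('pics/w5.png',f)
cv2.imwrite('pics/w5raw.png',c['frame'])
np.savez('w5.npz',wfc=c['wfc'],K=K,k1=c['k1'],range_z=c['range_z'])
E
```

```text
clock: 15.7
tcp_pos: [587.2, -140.5, 199.4]
ee_rot: [3.139, 0.0, 1.34]
wrist_force: [0.3, -0.9, -0.7]
grip_width: 10.8
finger_force: 58.5
[-1.12  0.01  0.09]
(18, 18, 76) [277. 223.]
(-18, 18, 76) [235. 223.]
(18, -18, 76) [277. 260.]
(-18, -18, 76) [236. 260.]
(0, 0, 76) [256. 242.]
(-75, 95, 82) [159. 135.]
(75, 95, 82) [353. 135.]
```

View pics/w5.png

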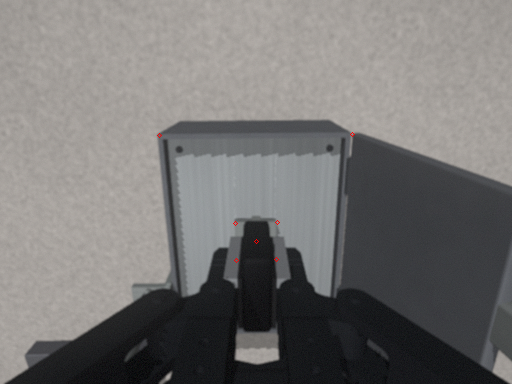

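The wrist view shows the open box with ribbed panel. The switch block's near edge is at about row 220, columns 235-278, and the held key head hides the keyhole. I enlarge the crop and measure the edge.

Run:
```python
import cv2
f=cv2.imread('pics/w5raw.png')
cv2.imwrite('pics/w5c.png',cv2.resize(f[120:300,150:365],None,fx=3.3,fy=3.3,interpolation=cv2.INTER_CUBIC))
```

```text
(no output)
```

View pics/w5c.png

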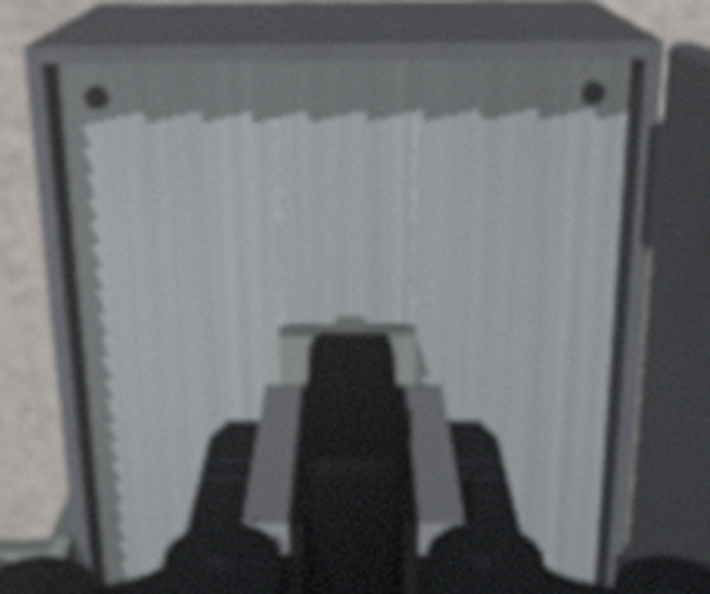

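The block's top edges measure about (-0.5, +1.2) mm from prediction. The fingers' centre appears 1.3 mm off in tool y, which matches the side force felt when gripping. So I aim at box (-1.8, 0.9).

```bash
python3 -m creep '[[0,-0.6,0,0,0,0,0],[0,-0.54,-0.03,0,0,0,0],[0,0,0,0.4,0,0,0],[0,0,0,0.4,0,0,0],[0,0,0,0.4,0,0,0],[0,0,0,0.25,0,0,0],[0,0,0,0,0,0,0]]'
python3 - <<'E'
from h import *
print((tooldelta(box(-1.8,0.9,118))/50).round(3))
E
```

```text
clock: 16.45
tcp_pos: [572.0, -191.4, 124.4]
ee_rot: [-3.138, -0.001, 1.345]
wrist_force: [0.3, -0.2, -0.5]
grip_width: 11.0
finger_force: 58.6
[-0.045  0.034  0.128]
```

```bash
python3 -m creep '[[0,-0.045,0.03,0.1,0,0,0],[0,0,0,0.1,0,0,0],[0,0,0,0.1,0,0,0],[0,0,0,0.1,0,0,0]]';python3 -m creep '[[0,0,0,0.1,0,0,0],[0,0,0,0.1,0,0,0]]'
```

```text
clock: 16.85
tcp_pos: [574.7, -195.4, 107.1]
ee_rot: [3.14, -0.003, 1.343]
wrist_force: [0.8, 2.9, 0.7]
grip_width: 11.2
finger_force: 59.0
clock: 17.05
tcp_pos: [574.4, -194.6, 95.9]
ee_rot: [3.141, -0.003, 1.343]
wrist_force: [1.1, 5.5, 5.5]
grip_width: 10.9
finger_force: 59.8
```

```bash
python3 -m creep '[[0,0.025,0,0.1,0,0,0],[0,0,0,0.1,0,0,0]]';python3 -m creep '[[0,0,0,0.08,0,0,0.2],[0,0,0,0.04,0,0,-0.2],[0,0,0,0,0,0,0]]'
```

```text
clock: 17.25
tcp_pos: [574.4, -194.4, 86.3]
ee_rot: [3.141, -0.001, 1.343]
wrist_force: [-0.0, 5.5, 7.4]
grip_width: 11.4
finger_force: 59.8
clock: 17.55
tcp_pos: [574.3, -194.4, 81.5]
ee_rot: [3.141, -0.003, 1.343]
wrist_force: [-2.3, 6.8, 13.7]
grip_width: 11.0
finger_force: 60.8
```

```bash
python3 -m creep '[[0,0,0,0.03,0,0,0.3],[0,0,0,0.02,0,0,-0.6],[0,0,0,0,0,0,0.3],[0,0,0,0,0,0,0]]'
```

```text
clock: 17.95
tcp_pos: [574.5, -194.5, 81.3]
ee_rot: [3.141, -0.004, 1.343]
wrist_force: [-7.0, 8.8, 28.4]
grip_width: 11.0
finger_force: 63.1
```

The key has bottomed at z 81.3 with the force rising, so it is home. I ease the push and turn clockwise.

```bash
python3 -m creep '[[0,0.02,0,-0.03,0,0,0.5],[0,0,0,0,0,0,1],[0,0,0,0,0,0,1],[0,0,0,0,0,0,1],[0,0,0,0,0,0,1],[0,0,0,0,0,0,1],[0,0,0,0,0,0,1]]' 80; python3 -c "
from workcell import ctrl;s=ctrl.state();print(s['joint_positions'].round(2),s['ft_torque'])"
```

```text
clock: 18.65
tcp_pos: [574.4, -194.6, 81.4]
ee_rot: [3.141, -0.001, 0.772]
wrist_force: [-3.3, 5.3, 17.5]
grip_width: 11.2
finger_force: 79.0
[-0.41  0.68  0.94  1.81 -0.66  1.    0.01] [1.28412077 0.93802084 0.11428319]
```

```bash
python3 -m creep '[[0,0,0,0,0,0,1],[0,0,0,0,0,0,1],[0,0,0,0,0,0,1],[0,0,0,0,0,0,1],[0,0,0,0,0,0,1],[0,0,0,0,0,0,1],[0,0,0,0,0,0,1],[0,0,0,0,0,0,1],[0,0,0,0,0,0,1],[0,0,0,0,0,0,1]]'; python3 -m creep '[[0,0,0,0,0,0,1],[0,0,0,0,0,0,1],[0,0,0,0,0,0,1],[0,0,0,0,0,0,1],[0,0,0,0,0,0,0],[0,0,0,0,0,0,0]]'; python3 -c "
from workcell import ctrl;s=ctrl.state();print(s['joint_positions'].round(2),s['ft_torque'])"
```

```text
clock: 19.65
tcp_pos: [574.3, -195.3, 81.5]
ee_rot: [3.141, -0.001, -0.101]
wrist_force: [-2.6, 3.9, 16.0]
grip_width: 10.7
finger_force: 78.8
clock: 20.25
tcp_pos: [574.2, -195.5, 81.5]
ee_rot: [3.141, -0.002, -0.446]
wrist_force: [-2.7, 4.4, 16.2]
grip_width: 11.1
finger_force: 78.8
[-0.52  0.86  1.21  1.81 -0.9   1.14 -1.02] [0.90557312 0.61888302 0.21162145]
```

```bash
python3 -m creep '[[0,0,0,0,0,0,0.6],[0,0,0,0,0,0,0],[0,0,0,0,0,0,0]]'
python3 - <<'E'
from h import *
print(ctrl.state()['ft_torque'],ctrl.state()['ee_rot'])
c=cam('wrist');cv2.imwrite('pics/w6.png',cv2.resize(c['frame'],None,fx=1.5,fy=1.5))
c=cam('scene');b=inbox(cloud(c));z=b[...,2]
m=(z>120)&(z<225)&(abs(b[...,0]-90)<45)&(abs(b[...,1])<90);q=b[m];print('lid',m.sum(),np.polyfit(q[:,2],q[:,0],1)[0])
m=(z>118)&(z<131)&(abs(b[...,0]+105)<30)&(abs(b[...,1]+85)<25);print('post',m.sum(),b[m].mean(0))
E
```

```text
clock: 20.55
tcp_pos: [574.2, -195.6, 81.5]
ee_rot: [3.14, -0.002, -0.497]
wrist_force: [-2.7, 4.6, 15.7]
grip_width: 10.9
finger_force: 78.9
[0.92420038 0.61513761 0.55942988] [ 3.14023713e+00 -1.59285141e-03 -4.97062461e-01]
lid 572 0.1513764626047485
post 0 [nan nan nan]<stdin>:6: RuntimeWarning: Mean of empty slice.
  ret = um.true_divide(
```

View pics/w6.png

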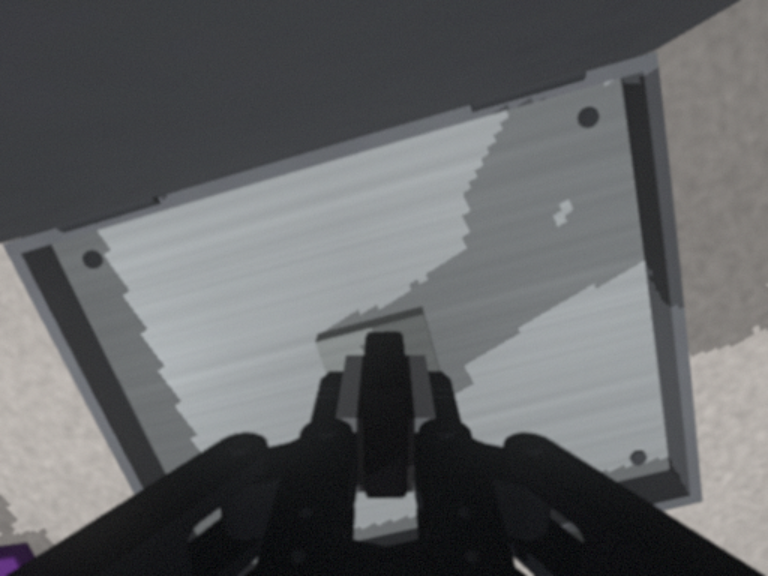

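The key is seated and turned in the switch block at (375,340). The torque jumped from 0.21 to 0.56 N m, so it is at the stop. Last check is the latch, from the side camera, and then I hand in.

Run:
```python
from h import *
b=inbox(cloud(cam('side')));z=b[...,2]
m=(z>105)&(z<131)&(abs(b[...,0]+105)<20)&(abs(b[...,1]+88)<20);print('post',m.sum(),b[m].mean(0) if m.any() else '')
s=ctrl.state();print(s['finger_force'],s['wrist_force'])
if m.sum()>10: print(ctrl.close_job())
```

```text
post 39 [-109.7348141   -90.85780957  119.64639056]
78.90427708625793 [-3.0686905   4.21332584 14.90237872]
the job is handed in; nothing more can be done
None
```

The job is handed in, though no pass or fail verdict came back: the latch is clear (about 2.0 rad), the cover stands open (about 1.72 rad), and the rectangular key is fully home, turned to its stop and still held in the gripper.

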